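# Prop leg down and hold the printer panel frame upright

## Task

Slide the blue carriage along its rails to the red end stop, then flip the frame's kickstand up over its top centre so that it drops all the way down behind the frame. Then raise the leaning frame fully upright by its orange top bar and finish still holding the bar in the fingers, so that the frame cannot tip forward again; leave the other things on the bench where they are.

Things in the scene. Friction and masses are not known exactly. Their poses are not given: they have to be found in the camera images.
- station: Grey base plate, 220 x 520 x 8 mm, fixed to the bench, with two steel rails along its y axis; origin under its centre at bench height, z up. Its -x side faces the robot (yaw within 0.2 rad). A red end stop stands at its +y end; the carriage slides towards +y. All parts below move in this frame: the hinges' axes are parallel to its y.
- carriage (a joint): Blue carriage (120 x 335 mm, top 30 mm above the bench) on the rails, travel in m: 0 = far from the stop, 0.140 = against the red end stop; needs about 3 N, stays where left. At value q its hub axis is at y = -0.070 + q in the station's frame.
- carriage_knob (a point): Middle of the red upright knob on the carriage, 20 mm diameter, 38 mm tall (52 to 90 mm above the bench, this point at 75 mm), on a 12 mm stem; it stands 140 mm to the -y side of the frame's middle, 70 mm from the frame's nearer side. Moves with the carriage.
- hub_axis (a point): Middle of the frame's hinge axis (steel hub, 28 mm diameter, along station y), on the carriage, 50 mm above the bench.
- frame (a joint): Tilt of the aluminium frame with the grey printer panel, rad: 0 = resting, leaning 0.60 rad towards the robot (station -x); 0.60 = upright; stop at 0.63. A return spring and its weight always tip it forward again when let go; about 4 N at the orange bar raises or holds it. 154 mm wide over the posts, posts 14 mm square.
- handle: Orange round bar, 16 mm diameter, 126 mm long between the frame's posts, parallel to station y, 200 mm from the hub axis; origin at its middle, own z along the frame's posts (vertical when upright). Free for fingers: the panel's upper edge is 55 mm below it along the posts. It may turn in the fingers as the frame swings in its arc.
- kickstand (a joint): Kickstand (dark steel rod, 12 mm diameter, 130 mm long) hinged on the +y side of the frame, rad: 0 = folded up along the post; 2.53 = fully down behind the frame. While the frame leans forward, top dead centre is at 0.60: before it the kickstand falls back to 0, beyond it it drops gently by its own weight to 2.53. A push of under 2 N towards station +x flips it.
- kick_pivot (a point): Centre of the kickstand's hinge, on the frame, 82.5 mm from the hub axis along the post and 100 mm to the +y side of the frame's middle (23 mm outside the post).
- kick_foot (a point): Centre of the kickstand's yellow ball foot (20 mm diameter), 130 mm from its pivot.
- foot_pad (a point): Top of the black rubber pad (40 x 40 mm) on the base plate on which the foot comes down when the carriage is at the stop, the kickstand down and the frame upright.
- spray_blue: Bystander: blue spray bottle, 68 mm diameter, 182 mm tall, origin under its centre, just behind the base plate or beside its -y end.
- spray_yellow: Bystander: yellow spray bottle with red head, 68 mm diameter, 182 mm tall, origin under its centre, just behind the base plate or beside its -y end.
- polish_can: Bystander: blue can, 66 mm diameter, 120 mm tall, origin under its centre, just behind the base plate.
- brush: Bystander: brush lying on the bench between the robot and the station; along its own x.
- screwdriver: Bystander: screwdriver lying on the bench between the robot and the station; along its own x.
- roller: Bystander: black rubber feed roller, 36 mm diameter, 30 mm tall, standing on the bench just in front of the base plate.
- screw_cup: Bystander: small aluminium bowl, 60 mm diameter, 40 mm tall, on the bench just in front of the base plate.

How it is judged:
By the outcome, as a careful person would: the job done as asked, in the order asked, and still so for the second after the job is handed in, while the arm keeps its last pose, push and grip.
It also fails if it takes over 64 s, if anything falls off the work surface, if the arm or the gripper's body presses on something with over 40 N, if the wrist force passes 120 N, or if a joint passes its speed limit or range.

## Robot

A 6-joint arm with a two-finger parallel gripper is mounted at the origin on the work surface. World frame = base frame: x ahead of the robot, y to its left, z up, the work surface at z = 0. Lengths are in m, angles in rad, forces in N, time in s.
With the tool pointing down it reaches from about 0.275 to 0.825 m from the base axis. Payload 4.9 kg.
Tool frame: the origin (TCP) lies on the centre line of the jaws, within the pads' length; the fingertips stand nose_length ahead of it and the grasp point (between the pads) lies 6 mm ahead of it (nose_length is the distance from the TCP to the fingertips, in m); z points along the fingers, y is the line along which they close (so a half turn about z gives the same grasp; the last joint's range is limited). The gripper opens to 85 mm and grips with 20 to 120 N. Pads are 22 mm wide; open, the fingers measure 114 mm over their backs; the gripper's body (76 mm by 85 mm) begins 54 mm behind the grasp point. The pads swing forward as they close: fully open they stand 13 mm farther back than shut.
Start: joints at [1.19, 0.326, -0.193, 1.052, 0, 1.437], TCP at [0.134, 0.533, 0.256] pointing down, gripper open.
Joint ranges: [-2.65, 2.65], [-0.97, 1.79], [-1.3, 1.35], [-1.93, 2.1], [-1.47, 1.37], [-3.14, 3.14]. Speed limits (rad/s): [2.57, 2.57, 3.14, 3.14, 3.14, 3.14].

## Interface

Orientations are given as a 3x3 rotation matrix whose columns are the frame's x, y, z axes.
In Python, from bench import reach, move_l, move_j, set_gripper, wait, inverse_kinematics, read_state, read_camera, camera_params, PlanningError, sign_off, nose_length gives the robot as it stands. Calls block until the motion is done:
- reach(position, orientation): joint-space move of the TCP to a pose.
- move_l(position, rot=None, max_speed=0.15, threshold=None): straight line of the TCP; rot=None keeps the orientation; max_speed is the mean speed in m/s. With threshold (N) it stops when the force on the tool has changed by that much, and returns True; else False.
- move_j(angles): joint-space move.
- set_gripper(opening, f_grip=None): finger opening in m; f_grip is the grip in N (None keeps the last); returns when the fingers have stopped.
- wait(seconds).
- inverse_kinematics(position, orientation): joint angles nearest the present ones, or None.
- read_state(): the state.
- read_camera(name): name is "side" or "top" or "wrist"; returns the picture (420x560x3 uint8, red, green, blue); there is no depth.
- camera_params(name): a dict with "camera_matrix" (3x3 intrinsics, pixels), "k1" (the pictures are not rectified: a ray, as slopes to the right and down, at radius r is drawn at 1 + k1 r^2 times it, then the intrinsics apply), "xyz" and "orientation" of the camera in the world. Camera axes: x right, y up, looking along -z (the intrinsics and any distortion apply to the point x, -y, -z); pixel columns grow to the right and rows downward; lengths in m; the calibration is good to about 2 mm. A picture is of the moment at which its call begins: read the wrist's pose just before it. camera_params takes no time and is no camera call; for the wrist camera it gives the pose at the moment of the call.
A pose or a line that the arm cannot do raises PlanningError and nothing moves.
- sign_off(): hands the job in; it is judged then, once.
The state is a dict: "time": time; "joints": joint angles; "qvel": joint speeds; "effort": joint torques, N m; "position": TCP position; "tool_rot": TCP orientation; "ft_force": force on the tool from outside, world axes, zero at the start; "moment": the same for the moment, N m; "width": finger opening in m; "finger_force": force on a finger pad.
Only numpy, scipy, OpenCV 4.12 (cv2) and the standard library are available. Lean on these libraries where they do the work, as an engineer would, in place of code of your own. Each camera call takes 0.05 s, during which the arm holds its last target. There are 200 camera calls.

## Working session

There is one attempt and no reset: what is moved stays moved. The work goes in short steps, each a Python script; the robot and the scene stay as the last script left them, time stands still between calls to the robot, and variables do not carry over. Pictures are saved under pics/ and viewed, at most 10 in all, crops included, and the job is handed in when it is done.

```bash
mkdir -p pics; ls
python3 - <<'E'
from bench import *
import cv2
for n in ("side","top"):
    im=read_camera(n); cv2.imwrite(f"pics/{n}0.png",im[:,:,::-1]); p=camera_params(n); print(n,p)
print(nose_length if not callable(nose_length) else nose_length()); print(read_state()['time'])
E
```

```text
pics
side {'camera_matrix': array([[436.32850499,   0.        , 286.38825963],
       [  0.        , 436.32850499, 208.82766884],
       [  0.        ,   0.        ,   1.        ]]), 'k1': -0.0051050224397663595, 'xyz': array([0.31760154, 0.74020221, 0.8017239 ]), 'orientation': array([[-0.94797019,  0.21216592, -0.23735655],
       [-0.3182875 , -0.61580827,  0.72074493],
       [ 0.00675139,  0.75879233,  0.65129764]])}
top {'camera_matrix': array([[534.23951807,   0.        , 277.90908801],
       [  0.        , 534.23951807, 208.51750224],
       [  0.        ,   0.        ,   1.        ]]), 'k1': 0.0675343190108493, 'xyz': array([ 0.33424395, -0.02660896,  1.61422439]), 'orientation': array([[ 0.01004672,  0.99136551, -0.13074206],
       [-0.9997678 ,  0.00746605, -0.02021383],
       [-0.01906317,  0.13091478,  0.99121033]])}
0.025
0.1
```

View pics/side0.png

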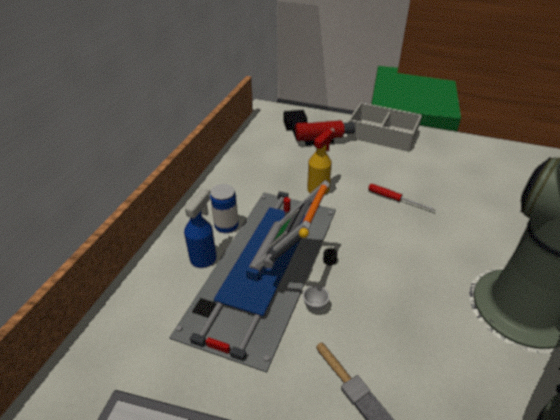

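View pics/top0.png

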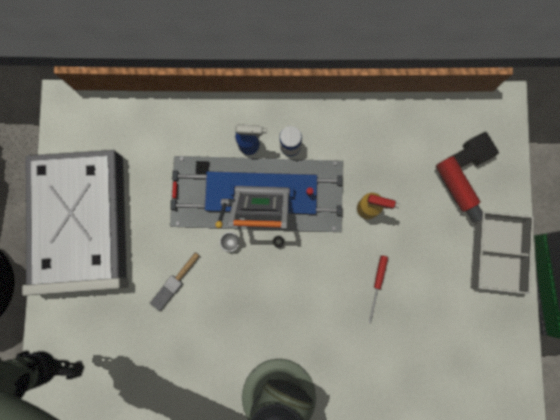

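The side view shows the station with the stop (218,344) and the kickstand's yellow foot (304,232). In the top view, the plate spans about (172..343, 157..232), the stop is at (175,190), the knob (310,191), the orange bar (257,223), the foot (219,225) and the yellow bottle (372,205). Next I'll localise them by colour.

```bash
cat > h.py <<'E'
import numpy as np, cv2
from bench import *
def ray(p,uv):
    K=p['camera_matrix']; d=(np.array(uv,float)-K[:2,2])/[K[0,0],K[1,1]]
    u=d.copy()
    for _ in range(10): u=d/(1+p['k1']*(u@u))
    r=p['orientation']@np.array([u[0],-u[1],-1]); return p['xyz'],r/np.linalg.norm(r)
def plane(p,uv,z):
    o,r=ray(p,uv); return o+r*(z-o[2])/r[2]
def tri(rs):
    A=sum(np.eye(3)-np.outer(r,r) for o,r in rs); b=sum((np.eye(3)-np.outer(r,r))@o for o,r in rs)
    x=np.linalg.solve(A,b); return x,[np.linalg.norm(np.cross(x-o,r)) for o,r in rs]
HSV={'orange':((6,170,120),(17,255,255)),'yellow':((18,150,110),(32,255,255)),'red':((172,150,70),(185,255,255)),'blue':((105,150,50),(125,255,255))}
def blobs(im,col,box,amin=4):
    h=cv2.cvtColor(im,cv2.COLOR_RGB2HSV); lo,hi=HSV[col]
    m=cv2.inRange(h,lo,hi)
    if col=='red': m|=cv2.inRange(h,(0,170,70),(5,255,255))
    k=np.zeros_like(m); x0,y0,x1,y1=box; k[y0:y1,x0:x1]=m[y0:y1,x0:x1]
    cs,_=cv2.findContours(k,cv2.RETR_EXTERNAL,cv2.CHAIN_APPROX_NONE)
    out=[]
    for c in cs:
        a=cv2.contourArea(c)
        if a>=amin:
            n=np.zeros_like(m); cv2.drawContours(n,[c],-1,255,-1); M=cv2.moments(n,True)
            out.append((M['m00'],(M['m10']/M['m00'],M['m01']/M['m00']),cv2.minAreaRect(c)))
    return sorted(out,key=lambda b:-b[0])
E
python3 - <<'E'
from h import *
np.set_printoptions(precision=4,suppress=True)
S=cv2.imread('pics/side0.png')[:,:,::-1]; T=cv2.imread('pics/top0.png')[:,:,::-1]
bt=(165,150,348,240); bs=(170,180,345,365)
for c in HSV:
    for n,im,b in(('top',T,bt),('side',S,bs)):
        for a,u,r in blobs(im,c,b)[:3]: print(c,n,a,np.round(u,1),[np.round(x,1) for x in r])
pt=camera_params('top')
g=cv2.cvtColor(T,cv2.COLOR_RGB2GRAY); hsv=cv2.cvtColor(T,cv2.COLOR_RGB2HSV)
m=((g<125)).astype(np.uint8); k=np.zeros_like(m); k[145:245,160:355]=m[145:245,160:355]
k=cv2.morphologyEx(k,cv2.MORPH_OPEN,np.ones((9,9)))
c=max(cv2.findContours(k,0,1)[0],key=cv2.contourArea); r=cv2.minAreaRect(c); print('plate',r)
for q in cv2.boxPoints(r): print(plane(pt,q,.008))
V=np.hstack([cv2.resize(T[140:250,150:370],None,fx=3.5,fy=3.5,interpolation=2)]); cv2.imwrite('pics/c1.png',V[:,:,::-1])
E
```

```text
orange top 206.0 [257.5 223. ] [array([257. , 222.9]), array([44.1,  5. ]), np.float64(2.4)]
orange side 241.0 [315.1 203. ] [array([315.2, 202.8]), array([ 6.5, 38.9]), np.float64(25.6)]
yellow top 22.0 [218.4 223.9] [array([218. , 223.5]), array([4., 5.]), np.float64(-0.0)]
yellow side 62.0 [303.2 231.7] [array([303. , 231.5]), array([7., 8.]), np.float64(90.0)]
red top 33.0 [174.7 189.8] [array([175., 190.]), array([ 2., 14.]), np.float64(0.0)]
red top 18.0 [309.9 190.7] [array([310.1, 190.7]), array([5.8, 3.1]), np.float64(63.4)]
red side 182.0 [216.9 344.5] [array([216.2, 344.4]), array([24. ,  7.9]), np.float64(19.7)]
red side 63.0 [286.  203.3] [array([286.5, 204. ]), array([14.,  5.]), np.float64(90.0)]
blue top 2005.0 [257.5 187.3] [array([260.6, 192. ]), array([108.3,  37. ]), np.float64(1.7)]
blue side 2737.0 [250.4 274.9] [array([260.9, 261.7]), array([ 50.5, 109.6]), np.float64(26.6)]
blue side 1095.0 [199.3 241.8] [array([199.4, 240.1]), array([53. , 26.3]), np.float64(78.7)]
blue side 191.0 [223.  202.9] [array([222.7, 202.3]), array([11.7, 23.1]), np.float64(87.4)]
plate ((256.0, 188.0), (86.0, 172.0), 90.0)
[0.7411 0.3408 0.008 ]
[ 0.7442 -0.1886  0.008 ]
[ 0.4794 -0.1872  0.008 ]
[0.4752 0.3313 0.008 ]
```

View pics/c1.png

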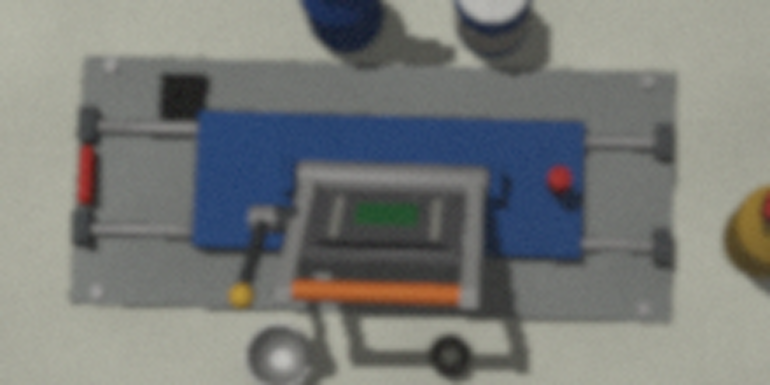

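The crop shows plate corners at (83,55), (677,73), (671,321) and (70,303), with the knob at (559,180), the foot at (240,294) and the bar between (293,290) and (460,297). The bowl and roller stand just in front of the plate.

Run:
```python
from h import *
np.set_printoptions(precision=4,suppress=True)
pt=camera_params('top'); ps=camera_params('side')
C=[plane(pt,np.array(q)/3.5+[150,140],.008) for q in((83,55),(677,73),(671,321),(70,303))]
C=np.array(C);print(C, C.mean(0)); ydir=(C[0]+C[3]-C[1]-C[2]);xd=C[0]+C[1]-C[2]-C[3]; print('yaw',np.arctan2(-ydir[0],ydir[1]),np.arctan2(xd[1],xd[0]))
for n,a,b in(('bar',(257.2,223),(315.1,203)),('foot',(218.4,224),(303.2,231.7)),('knob',(309.9,190.7),(286,203.5)),('stop',(174.7,189.8),(216.9,344.5))):
    print(n,tri([ray(pt,a),ray(ps,b)]))
e=[plane(pt,np.array(q)/3.5+[150,140],.215) for q in((293,290),(460,297))];print(e,np.mean(e,0))
print('knob@.09',plane(pt,(309.9,190.7),.085))
for n,q in(('bowl',(280,355)),('roller',(452,355)),('byellow',(760,235))):print(n,plane(pt,np.array(q)/3.5+[150,140],.03))
```

```text
[[ 0.7075  0.3282  0.008 ]
 [ 0.6946 -0.1927  0.008 ]
 [ 0.4772 -0.1864  0.008 ]
 [ 0.4886  0.3318  0.008 ]] [0.592  0.0702 0.008 ]
yaw -0.023340145292200628 -0.02280151147901554
bar (array([0.4798, 0.056 , 0.2171]), [np.float64(7.251247291337719e-05), np.float64(7.251247291316714e-05)])
foot (array([0.4754, 0.1569, 0.2266]), [np.float64(0.0001231415630721068), np.float64(0.00012314156307202627)])
knob (array([ 0.5913, -0.0881,  0.0712]), [np.float64(0.0002836375141621474), np.float64(0.00028363751416226045)])
stop (array([0.6002, 0.3193, 0.0202]), [np.float64(0.0009446683683560435), np.float64(0.0009446683683560574)])
[array([0.4798, 0.1181, 0.215 ]), array([ 0.4755, -0.0078,  0.215 ])] [0.4777 0.0551 0.215 ]
knob@.09 [ 0.5887 -0.0876  0.085 ]
bowl [0.4435 0.147  0.03  ]
roller [0.4448 0.001  0.03  ]
byellow [ 0.5493 -0.26    0.03  ]
```

```bash
cat >> h.py <<'E'
np.set_printoptions(precision=4,suppress=True)
yaw=-.024; X=np.array([np.cos(yaw),np.sin(yaw),0]); Y=np.array([-np.sin(yaw),np.cos(yaw),0]); Z=np.array([0,0,1.])
def down(s): return np.column_stack([s*Y,s*X,-Z])   # fingers close along station x
HUB0=np.array([.592,.053,.05])
E
python3 - <<'E'
from h import *
k=HUB0-.14*Y; k[2]=0; q0=read_state()['joints']
best=min((abs(np.array(q)-q0).max(),s) for s in(1,-1) if (q:=inverse_kinematics(k-.058*Y+.087*Z,down(s))) is not None); print(best)
s=best[1]; open('s','w').write(str(s)); R=down(s)
for p in (HUB0+.087*Y+.26*Z-.05*Z, HUB0+.187*Y-.2*X+.2*Z): print(inverse_kinematics(p,R))
set_gripper(0)
reach(k-.058*Y+.30*Z,R); move_l(k-.058*Y+.087*Z,max_speed=.2)
a=read_state(); print(a['time'],a['position'],a['ft_force'],a['width'])
print(move_l(k+.105*Y+.087*Z,max_speed=.09,threshold=14))
b=read_state(); print(b['time'],b['position'],b['ft_force'])
im=read_camera('top'); cv2.imwrite('pics/t1.png',im[:,:,::-1])
print([x[:2] for c in('red','blue','orange','yellow') for x in blobs(im,c,(165,150,348,240))])
E
```

```text
(np.float64(1.5537776019319958), 1)
[ 0.1105  0.4369 -0.0172  1.1167  0.      1.7053]
[ 0.3944  0.1759 -0.4107  0.9842  0.      1.9892]
4.9583 [ 0.5881 -0.1452  0.0881] [ 0.1407 -0.5127  0.0959] -0.00017466141609859585
True
6.25 [ 0.5903 -0.0181  0.087 ] [ 0.2898 -3.7314  1.5616]
[(21.0, (174.47619047619048, 187.66666666666666)), (1332.0, (206.22747747747746, 183.43393393393393)), (194.0, (222.95876288659792, 221.80927835051546)), (23.0, (185.04347826086956, 222.7391304347826))]
```

Run:
```python
from h import *
R=down(1)
p=read_state()['position']; print(move_l(p+.02*Y,max_speed=.05,threshold=20)); a=read_state(); print(a['position']-p,a['ft_force'])
im=read_camera('top'); pt=camera_params('top')
b=blobs(im,'orange',(165,150,348,240))[0]; bar=plane(pt,b[1],.215); f=plane(pt,blobs(im,'yellow',(165,150,215,240))[0][1],.2266); print('bar',bar,'foot',f)
p=a['position']; move_l(p-.02*Y,max_speed=.2); move_l(p-.02*Y+.25*Z,max_speed=.25)
c=f+.003*Y; c[2]=.208+.025
reach(c-.06*X+.08*Z,R); move_l(c-.06*X,max_speed=.2)
print(move_l(c+.125*X,max_speed=.1,threshold=15)); a=read_state(); print(a['time'],a['position'],a['ft_force'])
im=read_camera('side'); cv2.imwrite('pics/s2.png',im[:,:,::-1])
```

```text
True
[-0.  0. -0.] [-0.8582 -2.6832  1.8424]
bar [0.4824 0.1481 0.215 ] foot [0.4778 0.2439 0.2266]
True
10.7167 [0.4868 0.2468 0.2345] [-2.4636 -1.0626  7.5582]
```

View pics/s2.png

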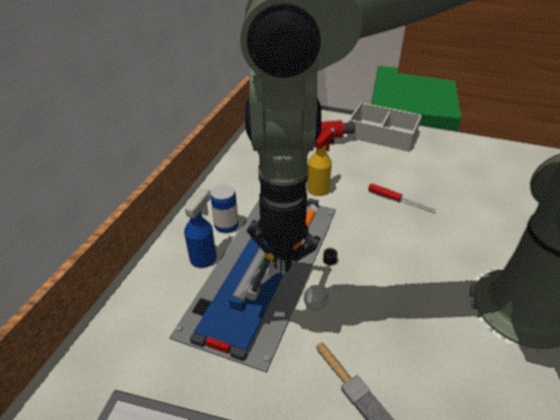

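The push stopped early with an upward force of 7.5 N, probably because the rising foot caught under the finger knuckle. I'll back off and follow the foot's arc with only the fingertip.

Run:
```python
from h import *
p=read_state()['position']; move_l(p-.06*X,max_speed=.15); wait(.5)
im=read_camera('top'); pt=camera_params('top')
f=plane(pt,blobs(im,'yellow',(165,150,215,240))[0][1],.2266); print('foot',f)
piv=f+.13*np.sin(.6)*X; piv[2]=.118; piv+=.003*Y
def at(t): # t: angle from vertical, tip 6 mm below the foot's centre
    c=piv+.13*(np.sin(t)*X+np.cos(t)*Z); return c-.0255*X+(.025-.006)*Z
move_l(at(-.6)-.03*X,max_speed=.15)
for t in (-.6,-.45,-.3,-.15,0,.15,.3,.42):
    r=move_l(at(t),max_speed=.1,threshold=12); a=read_state(); print(t,r,a['position'],a['ft_force'])
    if r: break
print(a['time'])
im=read_camera('side'); cv2.imwrite('pics/s3.png',im[:,:,::-1])
print([b[:2] for b in blobs(im,'yellow',(170,180,345,365))])
```

```text
foot [0.4812 0.2418 0.2266]
-0.6 True [0.4563 0.2455 0.2444] [-4.0419  0.2223  5.2977]
12.475
[(52.0, (286.25, 265.53846153846155))]
```

View pics/s3.png

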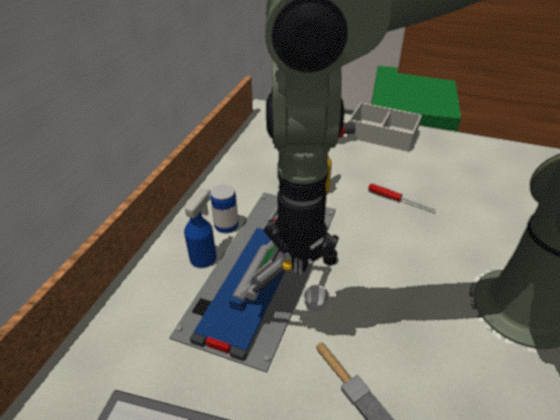

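The foot pushes back on the tool up and to the rear, so it is bearing on the sloped back of the finger. I'll turn the tool 90° so the flat finger side, which worked on the knob, does the push.

Run:
```python
from h import *
p=read_state()['position']; move_l(p-.06*X,max_speed=.2)
q0=read_state()['joints']; p=read_state()['position']
R=min(([s*X,-s*Y,-Z] for s in(1,-1)),key=lambda r:9 if (q:=inverse_kinematics(p,np.column_stack(r))) is None else abs(q[5]-q0[5])); R=np.column_stack(R)
f=np.array([.4778,.2439,.2266])
piv=f+.13*np.sin(.6)*X; piv[2]=.118; piv+=.007*Y
def at(t): # t: angle from vertical, tip 14 mm below the foot's centre
    c=piv+.13*(np.sin(t)*X+np.cos(t)*Z); return c-.021*X+(.025-.014)*Z
reach(at(-.6)-.05*X,R); print(read_state()['joints'],read_state()['ft_force'])
im=read_camera('side'); cv2.imwrite('pics/s4a.png',im[:,:,::-1]); print([b[:2] for b in blobs(im,'yellow',(170,180,345,365))])
for t in (-.6,-.4,-.2,0,.2,.42):
    r=move_l(at(t),max_speed=.12,threshold=12); a=read_state(); print(t,r,a['position'],a['ft_force'])
    if r: break
print(a['time'])
im=read_camera('side'); cv2.imwrite('pics/s4.png',im[:,:,::-1])
print([b[:2] for b in blobs(im,'yellow',(170,180,345,365))])
```

```text
[ 0.4008  0.2119 -0.4025  0.9563 -0.      0.4257] [ 0.0658 -0.0773  0.3849]
[(84.0, (287.6190476190476, 264.4047619047619))]
-0.6 False [0.4565 0.2512 0.2359] [-0.1228  0.4561 -0.2377]
-0.4 False [0.4793 0.251  0.2488] [-0.7855 -0.0463  1.0552]
-0.2 False [0.5039 0.2502 0.256 ] [-0.4299 -0.7646  0.6427]
0 False [0.5296 0.2496 0.2585] [-1.4233  0.538   0.6347]
0.2 False [0.5553 0.249  0.256 ] [0.8801 0.0995 0.3321]
0.42 False [0.5826 0.2483 0.2474] [-0.0042 -0.1023 -0.6888]
16.85
[(171.0, (314.2163742690058, 186.30409356725147)), (34.0, (213.1764705882353, 244.8235294117647))]
```

View pics/s4.png

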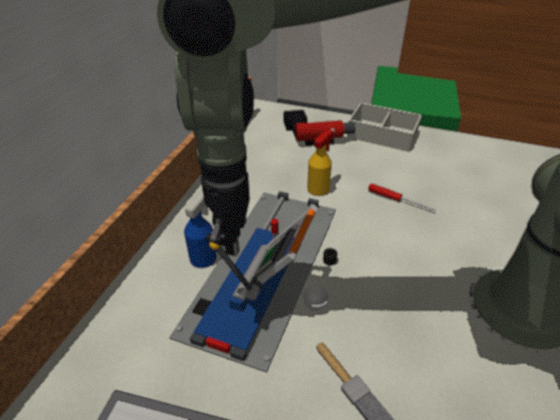

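The kickstand is past top centre: its foot is now at (213,245), behind the frame. Next I'll retreat, check that it has dropped, and go over the bar.

Run:
```python
from h import *
p=read_state()['position']; move_l(p+.10*Z-.02*X,max_speed=.25)
set_gripper(.06,f_grip=60)
b=np.array([.4815,.1481,.221]); reach(b+.11*Z,down(1))
pt=camera_params('top'); ps=camera_params('side')
pw=camera_params('wrist'); W=read_camera('wrist'); im=read_camera('side')
cv2.imwrite('pics/s5.png',np.hstack([im,W])[:,:,::-1][::1])
V=cv2.resize(np.hstack([im,W]),(800,300),interpolation=cv2.INTER_AREA); cv2.imwrite('pics/v5.png',V[:,:,::-1])
o=blobs(W,'orange',(0,0,560,420),50)[:2]; print(o); print(plane(pw,o[0][1],.215)); 
print([plane(pw,q,.215) for q in cv2.boxPoints(o[0][2])])
print([x[:2] for x in blobs(im,'yellow',(170,200,345,365))],read_state()['time'])
```

```text
[(3354.0, (277.2540250447227, 195.45319022063208), ((277.0, 203.5), (175.0, 22.0), 90.0))]
[0.4821 0.1533 0.215 ]
[array([0.476 , 0.2075, 0.215 ]), array([0.4904, 0.2072, 0.215 ]), array([0.4886, 0.0779, 0.215 ]), array([0.4719, 0.0782, 0.215 ])]
[(39.0, (199.4102564102564, 289.46153846153845))] 19.4417
```

View pics/v5.png

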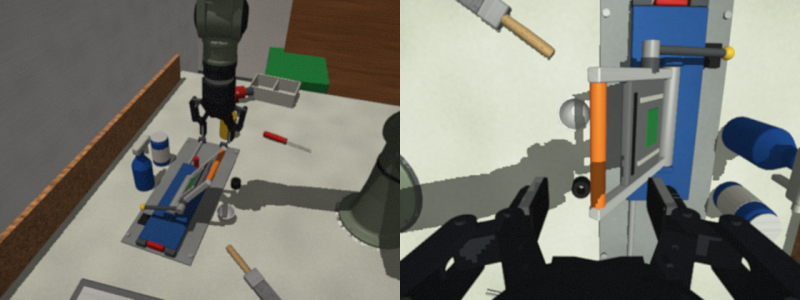

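The kickstand has dropped behind, and the bar centre reads x≈0.482, y≈0.143 at the mid-bar. Now I'll grip and raise.

Run:
```python
from h import *
b=np.array([.4817,.143,.221]); print(move_l(b,max_speed=.15,threshold=15))
set_gripper(0,f_grip=50); a=read_state(); print(a['time'],a['width'],a['finger_force'],a['position'],a['ft_force'])
p0=a['position']
if .012<a['width']<.022:
    for t in (.12,.24,.36,.48,.56,.60,.615):
        d=.2*(np.sin(t-.6)+np.sin(.6))*X+.2*(np.cos(t-.6)-np.cos(.6))*Z
        r=move_l(p0+d,max_speed=.08,threshold=25); a=read_state(); print(t,r,a['position']-p0-d,a['ft_force'],a['width'])
        if r: break
print(a['time'])
im=read_camera('side'); T=read_camera('top')
V=np.hstack([cv2.resize(im[160:370,160:360],None,fx=2,fy=2),cv2.resize(T[140:245,160:355],None,fx=2,fy=4)]); cv2.imwrite('pics/v6.png',V[:,:,::-1]); print(V.shape)
cv2.imwrite('pics/s6.png',im[:,:,::-1]);cv2.imwrite('pics/t6.png',T[:,:,::-1])
```

```text
False
20.8083 0.014351234089326412 48.79332482814789 [0.4818 0.1431 0.2216] [-1.9219 -0.6467  5.4422]
0.12 False [-0.0025  0.0001 -0.0007] [-7.4493  1.0008  4.61  ] 0.014417654942968362
0.24 False [-0.0021  0.0001  0.0008] [-10.5634  -0.1749  13.0822] 0.014092752665413126
0.36 False [-0.001   0.0001  0.001 ] [-7.4916 -0.2469 11.3776] 0.01431435834449708
0.48 False [-0.0003  0.      0.0002] [-2.95   -0.9254  5.0416] 0.014270162517800807
0.56 False [-0.0007  0.0001  0.0005] [-5.7921 -0.6082  8.6609] 0.01429270318303638
0.6 False [-0.0007  0.0001  0.0001] [-4.1153  0.607   6.5881] 0.014829974910324274
0.615 False [-0.0011  0.0001  0.0002] [-5.695  -0.1891  6.456 ] 0.014444944067041015
23.4667
(420, 790, 3)
```

View pics/v6.png

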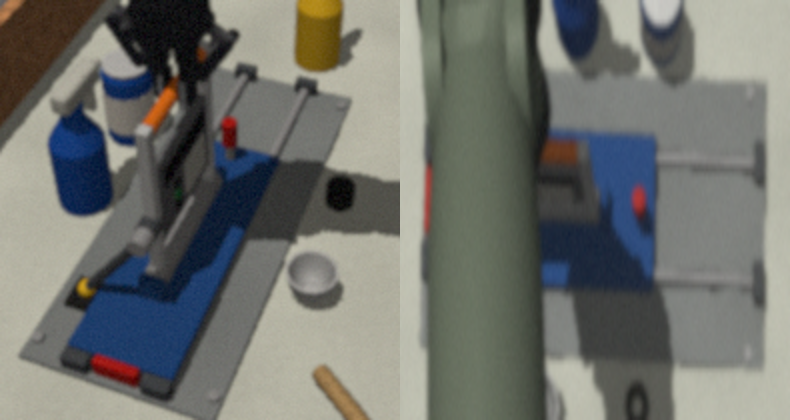

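The frame stands upright with the foot (85,288 in the crop) on the black pad, and the carriage is against the stop. I'll nudge gently to confirm it is near the upright stop, then hand in.

Run:
```python
from h import *
p=read_state()['position']
r=move_l(p+.003*X,max_speed=.02,threshold=10); wait(.5); a=read_state(); print(r,a['position']-p,a['ft_force'],a['width'],a['finger_force'],a['time'])
sign_off()
```

```text
False [ 0.0015 -0.      0.    ] [-5.2501 -0.9379  6.9301] 0.0144349905846656 52.86487877368927 24.3167
the job is handed in; nothing more can be done
```

The job is handed in at about 24 s: the carriage is against the red stop, the kickstand is down behind the frame with its foot on the pad, and the frame is upright with the orange bar still held. The first two kickstand pushes, which stopped on contact force, did not flip it; the third did.

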